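# Eject the AA cell from the charger and trap it

## Task

The larger (AA) cell in the battery charger is charged. Press the eject key beside it all the way down with one fingertip while your other finger waits just in front of the charger, so that the cell pops out against that finger and is trapped partly out of its bay instead of shooting away; leave the smaller (AAA) cell in its bay. Only press and block: do not pinch or lift the cell, and do not disturb the things around. The program finishes while holding: the key still down under one finger, the cell resting against the other.

Things in the scene. Friction and masses are not known exactly. Their poses are not given: they have to be found in the camera images.
- charger: Grey battery charger fixed on the worktop, 116 mm wide (y), 109 mm deep (x), z up; origin on the worktop below its middle; the open front faces its -x, with bare worktop before it. Two open grooves along x, axes at y = +13 and -13 mm, hold the cells, front ends at x = -50 mm. The rear housing, 38 mm high, fills x = 5 to 55 mm. An eject key lies outside each groove. No part is ahead of x = -55 mm.
- aa_cell_center (a point): Centre of the AA cell, to be ejected: 14.5 mm thick, 50 mm long, along the charger's x, in either bay. Seated at charger x = -25 mm, 22 mm above the worktop; front end (5.5 mm wide button) 25 mm ahead. 27 g. A spring contact pushes it to -x: 2 N seated, 0.5 N at 28 mm out. Freed and not blocked it shoots out and is lost; over 28 mm out it tips off the groove.
- aaa_cell_center (a point): Centre of the AAA cell, which stays: it looks the same but is 10.5 mm thick and 44.5 mm long, and lies in the other bay along the charger's x; seated at charger x = -28 mm, 20 mm above the worktop.
- eject_left (a joint): Travel of the black eject key of the bay at charger y = +13 mm: 0 up, 0.010 m fully down; 2 N to start, up to 5 N to push home, springs back. One piece with the gate, 4 mm thick and 23 mm high, that stands before the cell's front end; from about 0.009 the gate is clear and the cell springs out at once. Let go under a popped cell, the gate tilts it up.
- eject_left_top (a point): Centre of the top of the black eject key of the bay at charger y = +13 mm; at charger x = -18, y = +40.5 mm. The flat top is 43 mm (x) by 30 mm (y), 22 mm above the worktop at rest, 12 mm when down. Between key and cell stands the bay's wall, 21 mm high, outer face 24.5 mm from the charger's middle line.
- eject_right (a joint): Travel of the black eject key of the bay at charger y = -13 mm: 0 up, 0.010 m fully down; 2 N to start, up to 5 N to push home, springs back. One piece with the gate, 4 mm thick and 23 mm high, that stands before the cell's front end; from about 0.009 the gate is clear and the cell springs out at once. Let go under a popped cell, the gate tilts it up.
- eject_right_top (a point): Centre of the top of the black eject key of the bay at charger y = -13 mm; at charger x = -18, y = -40.5 mm. The flat top is 43 mm (x) by 30 mm (y), 22 mm above the worktop at rest, 12 mm when down. Between key and cell stands the bay's wall, 21 mm high, outer face 24.5 mm from the charger's middle line.
- mug: White dotted tea mug, 82 x 114 x 91 mm, loose bystander; origin under its middle.
- spice_jar: Spice jar with a red cap, 45 mm thick, 108 mm high, loose bystander; origin under its middle.
- bean_tin: Low food tin, 75 mm across, 58 mm high, loose bystander; origin under its middle.

How it is judged:
By the outcome, as a careful person would: the job done as asked, in the order asked, and still so for the second after the job is handed in, while the arm keeps its last pose, push and grip.
It also fails if it takes over 32 s, if anything falls off the work surface, if the arm or the gripper's body presses on something with over 40 N, if the wrist force passes 120 N, or if a joint passes its speed limit or range.

## Robot

A 6-joint arm with a two-finger parallel gripper is mounted at the origin on a cart in front of the work surface, level with it; the furniture and walls round the work are solid. World frame = base frame: x ahead of the robot, y to its left, z up, the work surface at z = 0. Lengths are in m, angles in rad, forces in N, time in s.
With the tool pointing down it reaches from about 0.35 to 0.725 m from the base axis. Payload 4.3 kg.
Tool frame: the origin (TCP) lies on the centre line of the jaws, within the pads' length; the fingertips stand 11 mm ahead of it and the grasp point (between the pads) lies 8 mm behind it (finger_overhang is the distance from the TCP to the fingertips, in m); z points along the fingers, y is the line along which they close (so a half turn about z gives the same grasp; the last joint's range is limited). The gripper opens to 85 mm and grips with 20 to 120 N. Pads are 22 mm wide; open, the fingers measure 114 mm over their backs; the gripper's body (76 mm by 85 mm) begins 54 mm behind the grasp point. The pads swing forward as they close: fully open they stand 13 mm farther back than shut.
Start: joints at [1.097, 0.377, 0.081, 1.274, 0, 1.46], TCP at [0.205, 0.537, 0.204] pointing down, gripper open.
Joint ranges: [-2.72, 2.72], [-0.84, 1.66], [-1.02, 1.22], [-1.77, 2.12], [-1.37, 1.28], [-3.14, 3.14]. Speed limits (rad/s): [2.57, 2.57, 3.14, 3.14, 3.14, 3.14].

## Interface

Orientations are given as a rotation vector (axis times angle).
In Python, from station import * gives the robot as it stands.
- The arm moves only by the tool play_rows, never from a script. Its argument "series" is a list of rows, each an object with "xyz": the shift along the tool's x, y, z in m, a list of three; "yaw": the turn about the tool's z in rad. A call has 1 to 10 rows; each row shifts and turns the commanded pose from where the row before left it, along the tool's axes as they then stand; what a row does not reach is not made up. A row lasts 1/8 s, in which the tool goes at most 62.5 mm and 10.7 degrees, less where a joint would pass 70% of its speed; a pose out of reach is approached as far as the arm can. A call with a gripper value outside its range is refused whole. "jaw" is the finger opening in m, from 0 to 0.0854, set as the call begins (left out, the last holds). The fingers move at their own pace and stop on an object; "force" is the grip in N (left out, the last holds). Time passes only in rows, so rows that do not move let the fingers close. It gives the time, the measured TCP pose, the force and the opening at its end, in the units of the state.
- read_state(): the state, without advancing time (a new reading comes with each control period).
- snapshot(name): name is "side" or "top" or "wrist"; returns (picture, depth): 420x560x3 uint8, red, green, blue; 420x560 float32, m along the optical axis (not along the pixel's ray), 0 where there is no reading.
- camera_model(name): a dict with "K" (3x3 intrinsics, pixels), "cam_to_world" (4x4, takes a point from camera to world coordinates). Camera axes: x right, y up, looking along -z (the intrinsics and any distortion apply to the point x, -y, -z); pixel columns grow to the right and rows downward; lengths in m; the calibration is good to about 2 mm. A picture is of the moment at which its call begins: read the wrist's pose just before it. camera_model takes no time and is no camera call; for the wrist camera it gives the pose at the moment of the call.
- finish_job(): hands the job in, once; it reports no verdict.
Trained networks look in the newest picture that a camera, given by its name, has taken for a name from the list of things; names that differ only in an ending like _2 or _b are one class to them, and where a whole thing is asked for, a point or a joint stands for the part that bears it (a point fixed in the world has none). Each returns a list of dicts, best first, with "score" (0 to 1); they miss things now and then, are a little off and sometimes report something else, mostly with a low value. They report only what shows in the picture. A call takes as long as a camera call.
- find_in(camera, query): "uv" ([column, row] in pixels, amid what is visible of it).
- outline_of(camera, query): "mask" (420x560 bool, what is visible of it) and "uv" ([column, row] in pixels, amid what is visible of it).
- landmark_of(camera, query): "uv" ([column, row] in pixels: a listed point, or the origin of a listed thing).
The state is a dict: "time": time; "joint_positions": joint angles; "joint_vel": joint speeds; "joint_torque": joint torques, N m; "eef_pos": TCP position; "tcp_rot": TCP orientation; "force": force on the tool from outside, world axes, zero at the start; "torque": the same for the moment, N m; "opening": finger opening in m.
Only numpy, scipy, OpenCV 4.12 (cv2) and the standard library are available. Lean on these libraries where they do the work, as an engineer would, in place of code of your own. Each camera call takes 0.05 s, during which the arm holds its last target. There are 200 camera calls.

## Working session

There is one attempt and no reset: what is moved stays moved. The work goes in short steps, Python scripts to look and compute and a tool call to move; the robot and the scene stay as the last step left them, time stands still between calls to the robot, and variables do not carry over. Pictures are saved under pics/ and viewed, on a budget of 10 in all, crops included, one or two more only if the job needs it, and the job is handed in when it is done.

Besides the shell and the picture viewer there is one more tool, called after "Emit:" by a JSON object that holds its "fn" and its "kwargs", one argument or row to a line. play_rows: Moves the arm, as the interface text tells. Its arguments: {"type":"object","properties":{"series":{"type":"array"},"jaw":{"type":"number"},"force":{"type":"number"}},"required":["series"]}

```bash
mkdir -p pics
cat > h.py <<'E'
from station import *
import numpy as np, cv2
def world(cam,uv,M,dep=None,z=None):
    K=np.array(M["K"]);T=np.array(M["cam_to_world"])
    d=np.array([(uv[0]-K[0,2])/K[0,0],-(uv[1]-K[1,2])/K[1,1],-1.0])
    if z is None: p=d*dep
    else:
        w=T[:3,:3]@d; p=d*((z-T[2,3])/w[2])
    return T[:3,:3]@p+T[:3,3]
E
python3 - <<'E'
from h import *
s=read_state();print({k:np.round(v,3) for k,v in s.items()})
ims=[]
for c in ("top","side"):
    p,d=snapshot(c);M=camera_model(c);cv2.imwrite(f"pics/{c}0.png",p[:,:,::-1]);np.save(f"{c}d.npy",d)
    print(c,{k:(np.round(v,3).tolist() if not isinstance(v,str) else v) for k,v in M.items()})
    for n,z in (("aa_cell_center",.022),("aaa_cell_center",.020),("eject_left_top",.022),("eject_right_top",.022),("charger",0),("mug",0),("spice_jar",0),("bean_tin",0)):
        for r in landmark_of(c,n)[:2]:
            u=r["uv"];i=d[min(int(u[1]),419),min(int(u[0]),559)]
            print(c,n,round(r["score"],2),np.round(u,1),"z-plane",np.round(world(c,u,M,z=z),4),"depth",np.round(world(c,u,M,dep=i),4))
E
```

```text
{'time': np.float64(0.0), 'joint_positions': array([ 1.097,  0.378,  0.08 ,  1.274, -0.   ,  1.46 ]), 'joint_vel': array([-0.   , -0.002, -0.001,  0.   , -0.001, -0.   ]), 'joint_torque': array([-0.0000e+00, -4.6360e+01,  2.6988e+01,  2.1000e-02, -0.0000e+00,
        0.0000e+00]), 'eef_pos': array([0.204, 0.537, 0.203]), 'tcp_rot': array([-5.680e-01, -3.089e+00,  3.000e-03]), 'force': array([-0.06 , -0.631, -0.594]), 'torque': array([-0.04 ,  0.011, -0.01 ]), 'opening': np.float64(0.085)}
top {'K': [[383.43, 0.0, 282.468], [0.0, 383.43, 204.661], [0.0, 0.0, 1.0]], 'cam_to_world': [[0.02, 0.983, -0.183, 0.432], [-0.999, 0.012, -0.042, -0.148], [-0.04, 0.183, 0.982, 0.878], [0.0, 0.0, 0.0, 1.0]]}
top aa_cell_center 0.54 [342.9 236.9] z-plane [ 0.5202 -0.247   0.022 ] depth [ 0.5195 -0.2462  0.0287]
top aaa_cell_center 0.63 [329.6 244.9] z-plane [ 0.5021 -0.2176  0.02  ] depth [ 0.5024 -0.2179  0.0172]
top eject_left_top 0.63 [320.9 242.3] z-plane [ 0.5074 -0.1982  0.022 ] depth [ 0.5075 -0.1983  0.021 ]
top eject_left_top 0.41 [340.7 237.2] z-plane [ 0.5195 -0.2421  0.022 ] depth [ 0.5
[... 1413 characters left out ...]
 [ 0.525  -0.2733  0.0226]
side eject_right_top 0.64 [193.2 207.3] z-plane [0.4455 0.0171 0.022 ] depth [0.4521 0.0422 0.0094]
side charger 0.94 [293.2 265.1] z-plane [ 0.5422 -0.2263 -0.    ] depth [ 0.5273 -0.256   0.0213]
side charger 0.74 [299.8 270.5] z-plane [ 0.5446 -0.2458  0.    ] depth [ 0.5301 -0.2738  0.0206]
side mug 0.55 [374.5 237.1] z-plane [ 0.7177 -0.2086  0.    ] depth [ 0.6029 -0.3633  0.1081]
side mug 0.19 [363.1 299.5] z-plane [ 0.5937 -0.3595 -0.    ] depth [ 0.5802 -0.3782  0.0167]
side spice_jar 0.91 [360.9 300. ] z-plane [ 0.59  -0.359  0.   ] depth [ 0.5771 -0.3771  0.0161]
side bean_tin 0.83 [190.1 206.2] z-plane [0.4528 0.0687 0.    ] depth [0.4468 0.0453 0.0117]
```

View pics/top0.png

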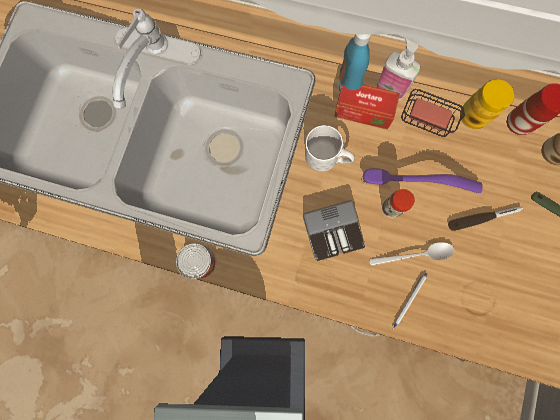

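View pics/side0.png

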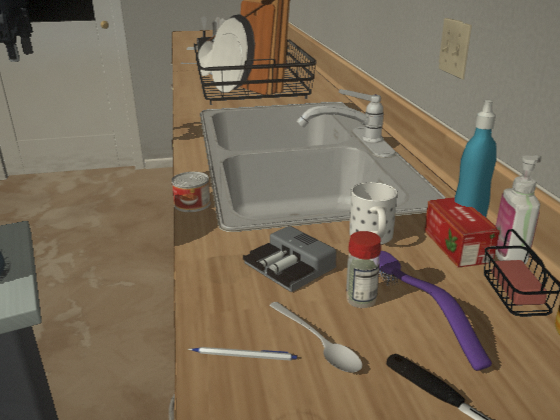

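The charger shows at about (333,230) in the top view and (290,258) in the side view. It is turned about 20°, and the thicker cell seems to be in the right bay. I'll move above it and check this with the wrist camera.

```bash
cat >> h.py <<'E'
from scipy.spatial.transform import Rotation as R
def plan(goal,ang,s=None):
    """ang: world angle of tool y (mod pi) -> shift in current tool axes, yaw"""
    s=s or read_state(); r=R.from_rotvec(s["tcp_rot"]); m=r.as_matrix()
    cur=np.arctan2(m[1,1],m[0,1]); d=(ang-cur+np.pi/2)%np.pi-np.pi/2
    print("tool x",m[:,0].round(3),"y",m[:,1].round(3),"z",m[:,2].round(3))
    print("shift",(m.T@(np.array(goal)-s["eef_pos"])).round(4),"yaw(tool z)",round(-d,4),"alt",round(-d+np.pi*np.sign(d),4))
E
python3 - <<'E'
from h import *
import station; print({k:v for k,v in vars(station).items() if isinstance(v,(int,float)) and k[0]!='_'})
M=camera_model("wrist");T=np.array(M["cam_to_world"]);s=read_state()
m=R.from_rotvec(s["tcp_rot"]).as_matrix()
print("cam in tool",(m.T@(T[:3,3]-s["eef_pos"])).round(3),"look in tool",(m.T@-T[:3,2]).round(3),np.array(M["K"]).round(0).tolist())
plan([.50,-.262,.2],np.deg2rad(170))
E
```

```text
{'finger_overhang': 0.011}
cam in tool [ 0.083 -0.001 -0.17 ] look in tool [-0.319  0.001  0.948] [[357.0, 0.0, 285.0], [0.0, 357.0, 205.0], [0.0, 0.0, 1.0]]
tool x [-0.935  0.356 -0.   ] y [0.356 0.935 0.   ] z [ 0.  0. -1.]
shift [-0.5605 -0.6419  0.0038] yaw(tool z) 1.3815 alt -1.7601
```

Emit:
{"fn": "play_rows", "kwargs": {
  "series": [
    {"xyz": [0,0,0],"yaw": 0.1727},
    {"xyz": [0,0,0],"yaw": 0.1727},
    {"xyz": [0,0,0],"yaw": 0.1727},
    {"xyz": [0,0,0],"yaw": 0.1727},
    {"xyz": [0,0,0],"yaw": 0.1727},
    {"xyz": [0,0,0],"yaw": 0.1727},
    {"xyz": [0,0,0],"yaw": 0.1727},
    {"xyz": [0,0,0],"yaw": 0.1727}
  ]
}}

```text
time: 1.9
eef_pos: [0.2046, 0.5374, 0.2038]
tcp_rot: [-2.412, -2.012, -0.0]
force: [-0.0, -0.4, -0.4]
opening: 0.0853
```

Emit:
{"fn": "play_rows", "kwargs": {
  "series": [
    {"xyz": [-0.048,0.03,0],"yaw": 0},
    {"xyz": [-0.048,0.03,0],"yaw": 0},
    {"xyz": [-0.048,0.03,0],"yaw": 0},
    {"xyz": [-0.048,0.03,0],"yaw": 0},
    {"xyz": [-0.048,0.03,0],"yaw": 0},
    {"xyz": [-0.048,0.03,0],"yaw": 0},
    {"xyz": [-0.048,0.03,0],"yaw": 0}
  ]
}}

```text
time: 2.78
eef_pos: [0.3536, 0.1684, 0.2041]
tcp_rot: [2.406, 2.019, 0.002]
force: [1.0, 0.4, 0.1]
opening: 0.0852
```

Emit:
{"fn": "play_rows", "kwargs": {
  "series": [
    {"xyz": [-0.048,0.03,0],"yaw": 0},
    {"xyz": [-0.048,0.03,0],"yaw": 0},
    {"xyz": [-0.048,0.03,0],"yaw": 0},
    {"xyz": [-0.048,0.03,0],"yaw": 0},
    {"xyz": [-0.048,0.03,0],"yaw": 0},
    {"xyz": [-0.048,0.03,0],"yaw": 0},
    {"xyz": [-0.048,0.03,0],"yaw": 0},
    {"xyz": [0,0,0],"yaw": 0},
    {"xyz": [0,0,0],"yaw": 0}
  ],
  "jaw": 0.046
}}

```text
time: 3.9
eef_pos: [0.5011, -0.1969, 0.2035]
tcp_rot: [-2.406, -2.018, -0.0]
force: [0.3, 0.4, 0.5]
opening: 0.0457
```

```bash
cat > look.py <<'E'
from h import *
import sys,pickle
s=read_state();M=camera_model("wrist");p,d=snapshot("wrist")
print(s["time"],s["eef_pos"].round(4),s["joint_positions"].round(2),s["opening"].round(4),"F",s["force"].round(1))
pickle.dump((s,M,p,d),open("w.pkl","wb"));cv2.imwrite(sys.argv[1],p[:,:,::-1])
for n,z in (("aa_cell_center",.022),("aaa_cell_center",.020),("eject_left_top",.022),("eject_right_top",.022),("charger",0)):
    for r in landmark_of("wrist",n)[:2]:
        u=r["uv"];i=d[min(int(u[1]),419),min(int(u[0]),559)]
        print(n,round(r["score"],2),np.round(u,1),"z-plane",np.round(world(0,u,M,z=z),4),"depth",np.round(world(0,u,M,dep=i),4))
E
python3 look.py pics/w1.png
```

```text
Traceback (most recent call last):
  File "look.py", line 4, in <module>
    print(s["time"],s["eef_pos"].round(4),s["joint_positions"].round(2),s["opening"].round(4),"F",s["force"].round(1))
                                                                        ^^^^^^^^^^^^^^^^^^
AttributeError: 'float' object has no attribute 'round'
```

```bash
sed -i 's/s\["opening"\].round(4)/s["opening"]/' look.py; python3 look.py pics/w1.png
```

```text
3.95 [ 0.5009 -0.1963  0.2037] [-0.49  0.3  -0.03  1.24  0.    1.25] 0.045779391358346924 F [-0.   0.1 -0.7]
aa_cell_center 0.64 [305.1 213. ] z-plane [ 0.5132 -0.2447  0.022 ] depth [ 0.5132 -0.242   0.0291]
aaa_cell_center 0.64 [292.  192.7] z-plane [ 0.5033 -0.221   0.02  ] depth [ 0.5035 -0.2197  0.0247]
eject_left_top 0.87 [291.3 166.9] z-plane [ 0.5071 -0.1937  0.022 ] depth [ 0.5071 -0.1936  0.0227]
eject_right_top 0.61 [321.5 232.3] z-plane [ 0.5271 -0.2693  0.022 ] depth [ 0.5271 -0.2695  0.0215]
charger 0.79 [320.2 189.5] z-plane [ 0.5335 -0.2287 -0.    ] depth [ 0.5325 -0.2227  0.0198]
```

View pics/w1.png

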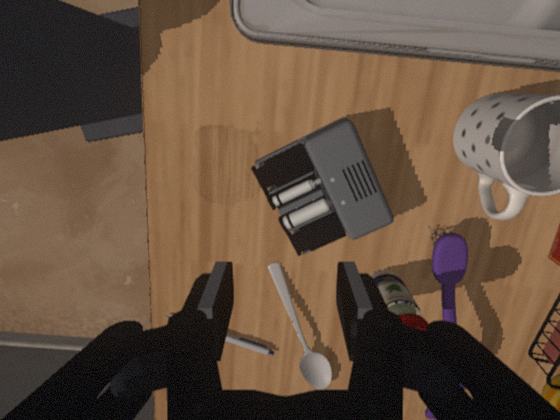

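The charger is at about (320,185). The thicker AA lies in the right bay at (305,213), next to the right key at (321,232). I'll fit the charger pose from the depth image.

```bash
cat > fit.py <<'E'
from h import *
import pickle
s,M,p,d=pickle.load(open("w.pkl","rb"))
v,u=np.mgrid[0:420,0:560];K=np.array(M["K"]);T=np.array(M["cam_to_world"])
P=np.stack([(u-K[0,2])/K[0,0]*d,-(v-K[1,2])/K[1,1]*d,-d],-1)@T[:3,:3].T+T[:3,3]
ok=(d>0)&(np.hypot(P[...,0]-.533,P[...,1]+.223)<.09)
print("table z",np.median(P[ok&(P[...,2]<.006)][:,2]).round(4))
def rect(lo,hi):
    m=(ok&(P[...,2]>lo)&(P[...,2]<hi)).astype(np.uint8)
    n,l,st,_=cv2.connectedComponentsWithStats(m);k=1+st[1:,4].argmax()
    q=P[l==k]; (c,wh,a)=cv2.minAreaRect((q[:,:2]*1000).astype(np.float32))
    print(lo,hi,len(q),"rect c",np.round(c,1),"wh",np.round(wh,1),"ang",round(a,2),"zmed",np.median(q[:,2]).round(4))
rect(.008,.06);rect(.034,.045)
# landmark fit
A=np.array([[-25,-13],[-28,13],[-18,40.5],[-18,-40.5]])
B=np.array([[513.2,-243],[503.4,-220],[507.1,-193.7],[527.1,-269.4]])
a,b=A-A.mean(0),B-B.mean(0);th=np.arctan2((a[:,0]*b[:,1]-a[:,1]*b[:,0]).sum(),(a*b).sum())
Rm=np.array([[np.cos(th),-np.sin(th)],[np.sin(th),np.cos(th)]]);t=B.mean(0)-Rm@A.mean(0)
print("fit yaw",np.rad2deg(th),t,"res",(B-A@Rm.T-t).round(1).tolist())
E
python3 fit.py
```

```text
table z -0.0002
0.008 0.06 11468 rect c [ 534.  -224.9] wh [109.3 115.8] ang 16.74 zmed 0.0307
0.034 0.045 5473 rect c [ 562.4 -216.2] wh [ 49.3 114.9] ang 16.79 zmed 0.0376
fit yaw 14.641685211243384 [ 534.22744288 -225.90079313] res [[-0.1, 1.8], [-0.5, 0.4], [0.5, -2.4], [0.1, 0.2]]
```

```bash
cat > tips.py <<'E'
from h import *
import pickle
s,M,p,d=pickle.load(open("w.pkl","rb"))
v,u=np.mgrid[0:420,0:560];K=np.array(M["K"]);T=np.array(M["cam_to_world"])
P=np.stack([(u-K[0,2])/K[0,0]*d,-(v-K[1,2])/K[1,1]*d,-d],-1)@T[:3,:3].T+T[:3,3]
m=R.from_rotvec(s["tcp_rot"]).as_matrix();Q=(P-s["eef_pos"])@m
for sg in (1,-1):
    k=(d>0)&(Q[...,2]>-.012)&(Q[...,2]<.03)&(abs(Q[...,0])<.02)&(sg*Q[...,1]>0)&(abs(Q[...,1])<.06)
    q=Q[k];print(len(q),"tool min",q.min(0).round(4),"max",q.max(0).round(4), "z99",np.percentile(q[:,2],99).round(4))
    tip=q[q[:,2]>q[:,2].max()-.005];print(" tip y",tip[:,1].min().round(4),tip[:,1].max().round(4))
def C(x,y,yaw=np.deg2rad(16.75)): return np.array([534+np.cos(yaw)*x-np.sin(yaw)*y,-224.9+np.sin(yaw)*x+np.cos(yaw)*y])/1000
if __name__=="__main__":
    g=C(-45,-25.5);print(g);plan([*g,.055],np.deg2rad(166.75))
E
python3 tips.py
```

```text
Traceback (most recent call last):
  File "tips.py", line 9, in <module>
    q=Q[k];print(len(q),"tool min",q.min(0).round(4),"max",q.max(0).round(4), "z99",np.percentile(q[:,2],99).round(4))
                                   ~~~~~^^^
ValueError: zero-size array to reduction operation minimum which has no identity
```

```bash
python3 - <<'E'
import re
t=open('tips.py').read()
t=t.replace("for sg in (1,-1):","for sg in ():")
t=t.replace("def C(","for a in ((225,270),(215,300),(345,270),(355,300)): print(a,d[a[1],a[0]],Q[a[1],a[0]].round(3))\ndef C(",1)
open('tips.py','w').write(t)
E
python3 tips.py
```

```text
(225, 270) 0.14437649 [ 0.011 -0.025 -0.042]
(215, 300) 0.124855325 [ 0.01  -0.025 -0.062]
(345, 270) 0.14467652 [ 0.011  0.023 -0.041]
(355, 300) 0.12459881 [ 0.011  0.024 -0.063]
[ 0.49825829 -0.2622869 ]
tool x [ 0.173  0.985 -0.   ] y [ 0.985 -0.173  0.   ] z [ 0. -0. -1.]
shift [-0.0653  0.0082  0.1491] yaw(tool z) 0.0578 alt -3.0838
```

```bash
cat >> tips.py <<'E'
    for c in (215,222,229,345,352):
        print(c,[(r,*Q[r,c].round(3).tolist()) for r in range(256,274,3)])
E
python3 tips.py|tail -5; python3 -c "
import cv2;i=cv2.imread('pics/w1.png')[220:400,140:440];cv2.imwrite('pics/c1.png',cv2.resize(cv2.convertScaleAbs(i,alpha=2.5,beta=20),None,fx=2.5,fy=2.5))"
```

```text
215 [(256, -0.108, -0.082, 0.206), (259, -0.11, -0.082, 0.203), (262, 0.011, -0.03, -0.035), (265, 0.01, -0.03, -0.037), (268, 0.011, -0.029, -0.041), (271, 0.01, -0.029, -0.042)]
222 [(256, -0.106, -0.073, 0.203), (259, -0.111, -0.074, 0.204), (262, 0.011, -0.027, -0.035), (265, 0.011, -0.027, -0.038), (268, 0.01, -0.027, -0.039), (271, 0.01, -0.026, -0.042)]
229 [(256, -0.107, -0.065, 0.204), (259, -0.11, -0.065, 0.203), (262, 0.01, -0.025, -0.034), (265, 0.011, -0.024, -0.038), (268, 0.01, -0.024, -0.039), (271, 0.009, -0.024, -0.039)]
345 [(256, -0.107, 0.069, 0.204), (259, -0.11, 0.07, 0.204), (262, 0.011, 0.024, -0.035), (265, 0.011, 0.024, -0.038), (268, 0.011, 0.024, -0.041), (271, 0.01, 0.024, -0.041)]
352 [(256, -0.106, 0.077, 0.203), (259, -0.111, 0.078, 0.204), (262, 0.011, 0.027, -0.035), (265, 0.011, 0.027, -0.038), (268, 0.011, 0.026, -0.04), (271, 0.011, 0.026, -0.043)]
```

View pics/c1.png

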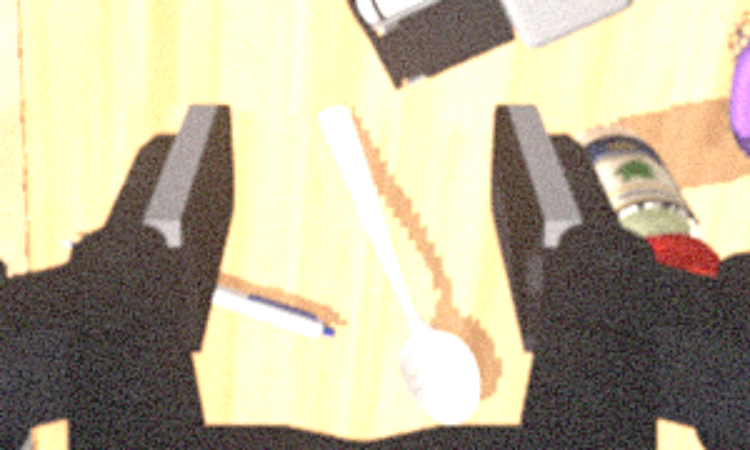

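The near pad faces are at tool x=+11 mm and y=±24 mm, but their ends seem to be about 35 mm behind the TCP instead of 11 mm ahead. I'll go to a safe height over the spot and check the fingertips with the side camera.

Emit:
{"fn": "play_rows", "kwargs": {
  "series": [
    {"xyz": [-0.0327,0.0041,0],"yaw": 0},
    {"xyz": [-0.0326,0.0041,0],"yaw": 0},
    {"xyz": [0,0,0.04],"yaw": 0.0578},
    {"xyz": [0,0,0.04],"yaw": 0},
    {"xyz": [0,0,0.04],"yaw": 0},
    {"xyz": [0,0,0.024],"yaw": 0},
    {"xyz": [0,0,0],"yaw": 0},
    {"xyz": [0,0,0],"yaw": 0}
  ]
}}

```text
time: 5.25
eef_pos: [0.4989, -0.2633, 0.061]
tcp_rot: [2.463, 1.948, 0.001]
force: [-0.1, 1.2, 1.4]
opening: 0.0461
```

```bash
cat > side.py <<'E'
from h import *
import sys
s=read_state();p,d=snapshot("side");M=camera_model("side")
print(s["time"],s["eef_pos"].round(4),s["opening"],"F",s["force"].round(1))
np.savez("side.npz",p=p,d=d)
cv2.imwrite(sys.argv[1],cv2.resize(p[150:350,150:400,::-1],None,fx=3,fy=3,interpolation=cv2.INTER_CUBIC))
E
python3 side.py pics/s1.png
```

```text
5.25 [ 0.4989 -0.2633  0.061 ] 0.04613451731722516 F [-0.1  1.2  1.4]
```

View pics/s1.png

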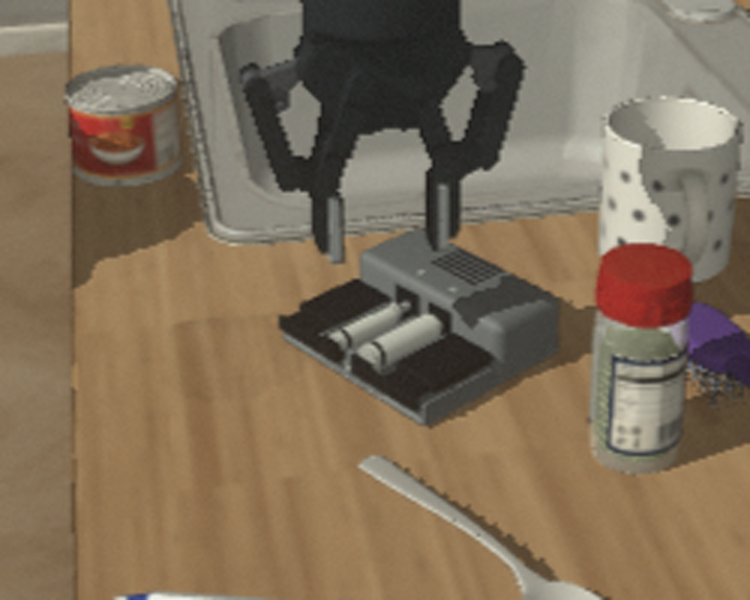

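Run:
```python
from h import *
f=np.load("side.npz");d=f["d"];M=camera_model("side")
for c in (256,259,262,294,297,300):
    print(c,[(r,*world(0,(c,r),M,dep=d[r,c]).round(3).tolist()) for r in range(226,239,2)])
s=read_state();m=R.from_rotvec(s["tcp_rot"]).as_matrix();print(m.round(3).tolist())
```

```text
256 [(226, 0.464, -0.262, 0.111), (228, 0.463, -0.263, 0.108), (230, 0.463, -0.261, 0.104), (232, 0.463, -0.261, 0.101), (234, 0.53, -0.097, -0.002), (236, 0.526, -0.104, -0.002), (238, 0.522, -0.113, -0.0)]
259 [(226, 0.468, -0.261, 0.109), (228, 0.467, -0.264, 0.108), (230, 0.468, -0.262, 0.103), (232, 0.467, -0.263, 0.1), (234, 0.471, -0.255, 0.092), (236, 0.53, -0.11, 0.0), (238, 0.527, -0.117, 0.001)]
262 [(226, 0.47, -0.268, 0.112), (228, 0.47, -0.268, 0.109), (230, 0.47, -0.268, 0.106), (232, 0.471, -0.265, 0.101), (234, 0.469, -0.269, 0.1), (236, 0.47, -0.268, 0.096), (238, 0.532, -0.119, 0.0)]
294 [(226, 0.521, -0.273, 0.102), (228, 0.521, -0.272, 0.098), (230, 0.521, -0.272, 0.095), (232, 0.52, -0.273, 0.092), (234, 0.562, -0.191, 0.037), (236, 0.558, -0.197, 0.037), (238, 0.556, -0.203, 0.037)]
297 [(226, 0.521, -0.281, 0.106), (228, 0.523, -0.278, 0.101), (230, 0.522, -0.279, 0.098), (232, 0.522, -0.28, 0.095), (234, 0.565, -0.194, 0.038), (236, 0.562, -0.202, 0.039), (238, 0.559, -0.208, 0.038)]
300 [(226, 0.528, -0.278, 0.103), (228, 0.528, -0.278, 0.099), (230, 0.61, -0.12, -0.002), (232, 0.574, -0.189, 0.037), (234, 0.569, -0.198, 0.039), (236, 0.567, -0.202, 0.037), (238, 0.563, -0.21, 0.038)]
[[0.23, 0.973, 0.002], [0.973, -0.23, -0.001], [-0.001, 0.003, -1.0]]
```

Both cameras put the tips about 33 mm behind the reported TCP (z≈0.094 with the TCP at 0.061), which disagrees with the stated overhang. I'll go down in steps and watch the force.

Emit:
{"fn": "play_rows", "kwargs": {
  "series": [
    {"xyz": [0,0,0.01],"yaw": 0},
    {"xyz": [0,0,0.01],"yaw": 0},
    {"xyz": [0,0,0.005],"yaw": 0},
    {"xyz": [0,0,0],"yaw": 0}
  ]
}}

```text
time: 5.8
eef_pos: [0.4976, -0.2626, 0.034]
tcp_rot: [-2.463, -1.948, 0.001]
force: [0.2, 0.2, 0.0]
opening: 0.0458
```

Emit:
{"fn": "play_rows", "kwargs": {
  "series": [
    {"xyz": [0,0,0.005],"yaw": 0},
    {"xyz": [0,0,0],"yaw": 0}
  ]
}}

```text
time: 6.05
eef_pos: [0.498, -0.2629, 0.0295]
tcp_rot: [-2.464, -1.949, 0.0]
force: [-0.8, 0.3, -1.0]
opening: 0.0463
```

Emit:
{"fn": "play_rows", "kwargs": {
  "series": [
    {"xyz": [0,0,0.003],"yaw": 0},
    {"xyz": [0,0,0],"yaw": 0}
  ]
}}

```text
time: 6.3
eef_pos: [0.4981, -0.263, 0.0266]
tcp_rot: [-2.464, -1.949, 0.0]
force: [-0.3, -0.1, -0.1]
opening: 0.0459
```

Emit:
{"fn": "play_rows", "kwargs": {
  "series": [
    {"xyz": [0,0,0.007],"yaw": 0},
    {"xyz": [0,0,0.007],"yaw": 0},
    {"xyz": [0,0,0.006],"yaw": 0},
    {"xyz": [0,0,0.005],"yaw": 0},
    {"xyz": [0,0,0],"yaw": 0}
  ]
}}

```text
time: 6.92
eef_pos: [0.4978, -0.2628, 0.0012]
tcp_rot: [-2.463, -1.948, 0.0]
force: [-0.4, 0.3, -0.3]
opening: 0.0458
```

```bash
python3 side.py pics/s2.png; python3 look.py pics/w2.png|head -1
python3 - <<'E'
import cv2,numpy as np
a=cv2.imread("pics/s2.png")[150:500,200:600];b=cv2.imread("pics/w2.png")
b=cv2.convertScaleAbs(b[100:400,130:450],alpha=1.8,beta=10);a=cv2.convertScaleAbs(a,alpha=1.4)
a=cv2.resize(a,(400,350));b=cv2.resize(b,(373,350));cv2.imwrite("pics/m2.png",np.hstack([a,b]))
E
```

```text
6.925 [ 0.4978 -0.2628  0.0012] 0.04578286214528394 F [-0.4  0.3 -0.3]
6.975 [ 0.4981 -0.2629  0.0015] [-0.6   0.5  -0.29  0.79  0.    1.2 ] 0.04570594515268555 F [ 0.4 -0.1 -0.7]
```

View pics/m2.png

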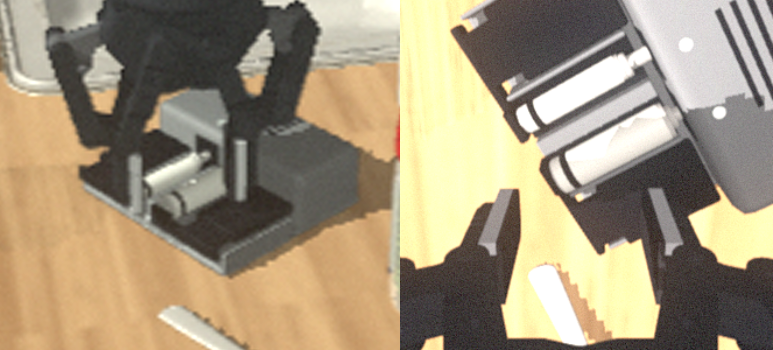

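```bash
cat > chk.py <<'E'
from h import *
import pickle
s,M,p,d=pickle.load(open("w.pkl","rb"))
v,u=np.mgrid[0:420,0:560];K=np.array(M["K"]);T=np.array(M["cam_to_world"])
P=np.stack([(u-K[0,2])/K[0,0]*d,-(v-K[1,2])/K[1,1]*d,-d],-1)@T[:3,:3].T+T[:3,3]
a=np.deg2rad(16.75);Rm=np.array([[np.cos(a),-np.sin(a)],[np.sin(a),np.cos(a)]])
Q=P.copy();Q[...,:2]=(P[...,:2]-[.534,-.2249])@Rm;Q*=1000
m=R.from_rotvec(s["tcp_rot"]).as_matrix();L=(P-s["eef_pos"])@m
f=(d>0)&(abs(L[...,0]-.011)<.002)&(abs(L[...,1])<.04)&(L[...,2]<-.02)&(d<.2)&(L[...,2]>-.06)
for sg in (1,-1):
    k=f&(sg*L[...,1]>0);q=Q[k];l=L[k]*1000;t=l[:,2]>l[:,2].max()-4
    print("finger",sg,"tip z(world)",q[:,2].min().round(1),"L z",l[:,2].max().round(1),"near edge y in tool",l[t,1].min().round(1),l[t,1].max().round(1),"charger xy mean",q[t,:2].mean(0).round(1))
for nm,yr,zr in (("AA",(-22,-4),(25,31)),("AAA",(4,22),(22.5,27)),("wall R",(-26,-20),(19,23)),("key R",(-56,-26),(8,26)),("hous",(-60,60),(35,41))):
    k=(d>.1)&~f&(Q[...,1]>yr[0])&(Q[...,1]<yr[1])&(Q[...,2]>zr[0])&(Q[...,2]<zr[1])&(Q[...,0]>-75)&(Q[...,0]<(60 if nm=="hous" else 3))
    q=Q[k]
    if len(q): print(nm,len(q),"lo",np.percentile(q,1,axis=0).round(1),"hi",np.percentile(q,99,axis=0).round(1),"med",np.median(q,axis=0).round(1))
E
python3 chk.py
```

```text
finger 1 tip z(world) 21.5 L z -20.0 near edge y in tool 4.6 39.9 charger xy mean [-15. -31.]
finger -1 tip z(world) 21.6 L z -20.0 near edge y in tool -17.3 -12.3 charger xy mean [-52.7  -9.1]
AA 2796 lo [-48.6 -19.4  25.1] hi [ 0.2 -6.7 30.1] med [-21.7 -11.5  28.1]
AAA 2413 lo [-53.9   7.7  22.5] hi [ 2.  17.7 26. ] med [-26.1  12.9  24.1]
wall R 662 lo [-53.9 -26.   19. ] hi [ -0.3 -22.1  21.9] med [-25.1 -23.6  20.4]
key R 5291 lo [-54.1 -54.9  17. ] hi [  2.4 -26.1  23.1] med [-27.1 -37.9  21.4]
hous 36279 lo [  5.7 -54.4  35.5] hi [51.9 54.3 39.4] med [28.6  7.1 37.8]
```

The pose fit holds: housing, wall and cells are all within about 1.5 mm of where they should be. Finger A is over the right key, 3.7 mm clear of the wall, and finger B is about 5 mm ahead of the charger on the AA axis. Now I'll press.

Emit:
{"fn": "play_rows", "kwargs": {
  "series": [
    {"xyz": [0,0,0.005],"yaw": 0},
    {"xyz": [0,0,0.005],"yaw": 0},
    {"xyz": [0,0,0.003],"yaw": 0},
    {"xyz": [0,0,0],"yaw": 0}
  ],
  "force": 60,
  "jaw": 0.046
}}

```text
time: 7.78
eef_pos: [0.4983, -0.2631, -0.0114]
tcp_rot: [-2.464, -1.949, -0.0]
force: [0.2, 0.3, 2.2]
opening: 0.0461
```

Emit:
{"fn": "play_rows", "kwargs": {
  "series": [
    {"xyz": [0,0,0.003],"yaw": 0},
    {"xyz": [0,0,0.002],"yaw": 0},
    {"xyz": [0,0,0],"yaw": 0},
    {"xyz": [0,0,0],"yaw": 0}
  ]
}}

```text
time: 8.28
eef_pos: [0.4982, -0.2631, -0.0162]
tcp_rot: [-2.464, -1.949, 0.0]
force: [-0.1, -0.4, 2.9]
opening: 0.0462
```

Emit:
{"fn": "play_rows", "kwargs": {
  "series": [
    {"xyz": [0,0,0.003],"yaw": 0},
    {"xyz": [0,0,0.002],"yaw": 0},
    {"xyz": [0,0,0.001],"yaw": 0},
    {"xyz": [0,0,0],"yaw": 0},
    {"xyz": [0,0,0],"yaw": 0}
  ]
}}

```text
time: 8.9
eef_pos: [0.4986, -0.2633, -0.0185]
tcp_rot: [2.462, 1.948, 0.001]
force: [-10.0, 6.1, 31.5]
opening: 0.0463
```

Emit:
{"fn": "play_rows", "kwargs": {
  "series": [
    {"xyz": [0,0,0.001],"yaw": 0},
    {"xyz": [0,0,0],"yaw": 0},
    {"xyz": [0,0,0],"yaw": 0}
  ]
}}

```text
time: 9.28
eef_pos: [0.4987, -0.2633, -0.0187]
tcp_rot: [2.462, 1.948, 0.001]
force: [-12.2, 5.9, 37.0]
opening: 0.0462
```

```bash
python3 side.py pics/s3.png; python3 look.py pics/w3.png; python3 chk.py
python3 - <<'E'
import cv2,numpy as np
a=cv2.imread("pics/s3.png")[150:500,200:600];b=cv2.imread("pics/w3.png")
b=cv2.convertScaleAbs(b[100:400,130:450],alpha=1.8,beta=10);a=cv2.convertScaleAbs(a,alpha=1.8,beta=10)
a=cv2.resize(a,(400,350));b=cv2.resize(b,(373,350));cv2.imwrite("pics/m3.png",np.hstack([a,b]))
E
```

```text
9.275 [ 0.4987 -0.2633 -0.0187] 0.046198971443060614 F [-12.2   5.9  37. ]
9.325 [ 0.4987 -0.2633 -0.0186] [-0.6   0.52 -0.31  0.74 -0.    1.2 ] 0.04635814116684117 F [-12.8   6.3  38. ]
aa_cell_center 0.9 [283.1 256.9] z-plane [ 0.5007 -0.2473  0.022 ] depth [ 0.5014 -0.2444  0.0278]
aaa_cell_center 0.81 [273.8 195.2] z-plane [ 0.503  -0.2218  0.02  ] depth [ 0.5036 -0.2201  0.026 ]
aaa_cell_center 0.47 [286.9 258.9] z-plane [ 0.5018 -0.2495  0.02  ] depth [ 0.5027 -0.2453  0.0284]
eject_left_top 0.96 [257.  119.3] z-plane [ 0.5041 -0.1926  0.022 ] depth [ 0.5042 -0.1926  0.0227]
eject_right_top 0.66 [352.  275.2] z-plane [ 0.5263 -0.2619  0.022 ] depth [ 0.5259 -0.2588  0.0271]
charger 0.94 [341.4 172.4] z-plane [ 0.5321 -0.2243  0.    ] depth [ 0.5304 -0.2199  0.0163]
finger 1 tip z(world) 9.8 L z -28.4 near edge y in tool 22.0 40.0 charger xy mean [-11.4 -33.4]
finger -1 tip z(world) 1.3 L z -20.1 near edge y in tool -38.5 -27.0 charger xy mean [-67.4  -0.1]
AA 3316 lo [-69.6 -19.6  25.1] hi [-12.   -6.2  30.3] med [-32.7 -11.8  28.1]
AAA 3104 lo [-53.8   7.8  22.5] hi [ 2.  17.5 26.1] med [-26.   12.9  24.1]
wall R 572 lo [-70.5 -24.9  19.1] hi [ -0.5 -21.4  22.3] med [-19.3 -23.5  20.5]
key R 4605 lo [-54.  -55.7   8.2] hi [  2.4 -28.8  24.7] med [-29.1 -40.3  11.2]
hous 47360 lo [-14.  -54.1  35.4] hi [51.9 53.6 39.4] med [27.7  6.4 37.8]
```

View pics/m3.png

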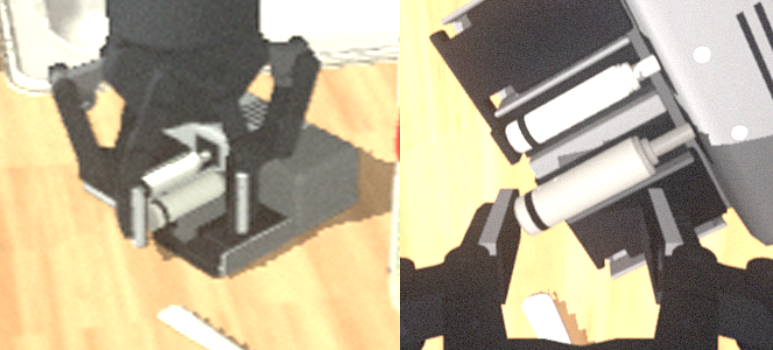

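It worked. The key is down (top at z≈11–12 mm), and the AA has popped out about 13 mm against the left finger; the AAA is still seated. The push is harder than it needs to be, at 37 N, so I'll ease it while keeping the key bottomed.

Emit:
{"fn": "play_rows", "kwargs": {
  "series": [
    {"xyz": [0,0,-0.001],"yaw": 0},
    {"xyz": [0,0,-0.001],"yaw": 0},
    {"xyz": [0,0,0],"yaw": 0},
    {"xyz": [0,0,0],"yaw": 0}
  ]
}}

```text
time: 10.12
eef_pos: [0.4985, -0.2633, -0.0183]
tcp_rot: [2.462, 1.948, 0.001]
force: [-9.6, 4.2, 24.6]
opening: 0.0459
```

Emit:
{"fn": "play_rows", "kwargs": {
  "series": [
    {"xyz": [0,0,-0.001],"yaw": 0},
    {"xyz": [0,0,-0.0005],"yaw": 0},
    {"xyz": [0,0,0],"yaw": 0},
    {"xyz": [0,0,0],"yaw": 0},
    {"xyz": [0,0,0],"yaw": 0}
  ]
}}

```text
time: 10.75
eef_pos: [0.4984, -0.2632, -0.0181]
tcp_rot: [2.463, 1.949, 0.0]
force: [-4.7, 2.7, 15.3]
opening: 0.0463
```

```bash
python3 look.py pics/w4.png|head -2; python3 chk.py | grep -E "AA|key"
```

```text
10.75 [ 0.4984 -0.2632 -0.0181] [-0.6   0.52 -0.31  0.74 -0.    1.2 ] 0.04626126193895426 F [-4.7  2.7 15.3]
aa_cell_center 0.59 [286.8 260.4] z-plane [ 0.5015 -0.2493  0.022 ] depth [ 0.5023 -0.2457  0.0291]
AA 3305 lo [-69.1 -19.7  25.1] hi [-12.3  -6.5  30.2] med [-33.  -11.7  28.2]
AAA 3100 lo [-53.7   7.8  22.6] hi [ 2.  17.6 25.9] med [-25.9  13.   24.1]
key R 4625 lo [-54.  -55.5   8.3] hi [  2.5 -28.6  24.5] med [-29.  -40.3  11.4]
```

View pics/w4.png

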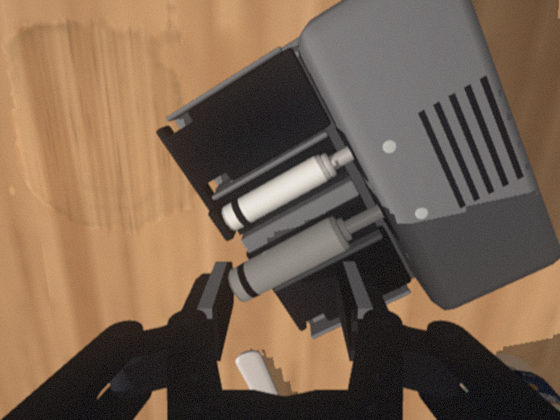

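The AA's front end at (237,285) rests against the left finger. The key is still down under the right finger at 15 N, and the AAA is seated at about (285,190). I'll hand in now.

```bash
python3 -c "
from station import *
print(finish_job())"
```

```text
the job is handed in; nothing more can be done
None
```

The job is done and handed in at about 10.8 s. One fingertip holds the right-hand eject key fully down, and the AA cell is trapped against the other finger, about 13 mm out of its bay.

**Last checks:**
- **Key:** its top measures about 11–12 mm above the worktop, which matches the 12 mm given for fully down. It is held with about 15 N.
- **AA cell:** it lies level in its groove, with its front end touching the blocking finger.
- **AAA cell:** it is unmoved in its bay.
- **Surroundings:** I saw no contact with the mug, jar or tin. I did not take a final overview picture to confirm this.

**Two things disagreed with what was stated or expected:**
- **Fingertip position:** both cameras, and the height at which the finger touched the key, put the tips about 33 mm behind the reported TCP. The stated figure was 11 mm ahead of it. I went by the cameras and the contact force instead.
- **Push force:** it rose briefly to about 38 N when the key bottomed out, with about 14 N sideways. I then eased it to 15 N, and the key stayed down.

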